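Run the draining board out over the rinsing sink

ROBOT

A 6-joint arm with a two-finger parallel gripper is mounted at the origin on the work surface. World frame = base frame: x ahead of the robot, y to its left, z up, the work surface at z = 0. Lengths are in m, angles in degrees, forces in N, time in s.
With the tool pointing down it reaches from about 0.375 to 0.9 m from the base axis. Payload 3.1 kg.
Tool frame: the origin (TCP) lies at the very end of the fingers, on their centre line; the grasp point (between the pads) lies 19 mm behind it; z points along the fingers, y is the direction in which the jaws open and shut (so a half turn about z gives the same grasp; the last joint's range is limited). The gripper opens to 87 mm and grips with 3 to 60 N. Pads are 19 mm wide; open, the fingers measure 117 mm over their backs; the gripper's body (75 mm by 190 mm) begins 51 mm behind the grasp point.
Start: joints at [-87.118, 30.224, 82.088, -0, 67.689, -10.227], TCP at [0.142, -0.609, 0.194] pointing down, gripper open.
Joint ranges: [-176.69, 176.69], [-43.24, 126.21], [12.49, 139.97], [-82, 262], [0, 151.66], [-163.58, 163.58]. Speed limits (degrees/s): [159.86, 159.86, 180, 180, 180, 180].

INTERFACE

Orientations are given as a 3x3 rotation matrix whose columns are the frame's x, y, z axes.
In Python, from rig import bot gives the robot as it stands. The module is installed in compiled form; this text tells all that it offers.
- The arm moves only by the tool play_rows, never from a script. Its argument "targets" is a list of rows, each a list of 7 numbers: the closure, from 0 (fully open) to 1 (shut), then the shift along the world's x, y, z in m, then the turn, a rotation vector about the world's x, y, z in rad. A call has 1 to 12 rows; each row shifts and turns the commanded pose from where the row before left it; what a row does not reach is not made up. A row lasts 1/8 s, in which the tool goes at most 62.5 mm and 10.7 degrees, less where a joint would pass 70% of its speed; a pose out of reach is approached as far as the arm can. A call with a gripper value outside its range is refused whole. The fingers move at their own pace and stop on an object; the grip force is fixed at half the most. Time passes only in rows, so rows that do not move let the fingers close. It gives the time, the measured TCP pose, the force and the opening at its end, in the units of the state.
- bot.read_state(): the state, without advancing time (a new reading comes with each control period).
- bot.capture(name): name is "scene" or "top" or "wrist"; returns the picture (384x512x3 uint8, blue, green, red); there is no depth.
- bot.get_calibration(name): a dict with "fx", "fy", "cx", "cy" (pixels), "k1" (the pictures are not rectified: a ray, as slopes to the right and down, at radius r is drawn at 1 + k1 r^2 times it, then the intrinsics apply), "R" (3x3) and "t" (3): a world point X has camera coordinates R X + t. Camera axes: x right, y down, z forward; pixel columns grow to the right and rows downward; lengths in m; the calibration is good to about 2 mm. A picture is of the moment at which its call begins: read the wrist's pose just before it. get_calibration takes no time and is no camera call; for the wrist camera it gives the pose at the moment of the call.
- bot.hand_in(): hands the job in, once; it reports no verdict.
The state is a dict: "time_s": time; "joint_positions": joint angles; "qvel": joint speeds; "tau": joint torques, N m; "position": TCP position; "tcp_rot": TCP orientation; "force": force on the tool from outside, world axes, zero at the start; "moment": the same for the moment, N m; "opening": opening from 0.0 (shut) to 1.0 (fully open).
Only numpy, scipy, OpenCV 4.12 (cv2) and the standard library are available. Lean on these libraries where they do the work, as an engineer would, in place of code of your own. Each camera call takes 0.05 s, during which the arm holds its last target. There are 200 camera calls.

TASK

The two amber sample jars on the draining board are about to be rinsed: while the board still rests back on the sink's deck, press both jar lids fully home, then slide the board straight out over the bowl until the black line across it is level with the edge of the deck. With the jars out there the board would tip into the bowl, so keep it level by its handle all the way, and finish still holding it like that, jars standing on it and not let go. Leave the other things on the deck and bench where they are.

Things in the scene. Friction and masses are not known exactly. Their poses are not given: they have to be found in the camera images.
- sink: fixed grey bench-top sink, 670 x 340 mm: flat deck (330 mm long, top 90 mm above the bench), beyond its edge a bowl (340 mm long, rim 15 mm and floor 74 mm below deck), 300 mm high tap at the bowl's outer end on the far side from the robot. Origin on the bench under the middle of the deck's edge; x = outward, deck to bowl; z up. Lies crosswise, bowl to the robot's right; place and yaw vary
- deck_edge (a point): middle of the deck's edge over the bowl, at the deck's top (90 mm above the bench); axes as the sink's
- board: loose natural-plastic draining board, 320 x 160 x 12 mm, about 450 g, lying flat on the deck with its long way along the sink, its outer end already 20 to 60 mm over the bowl. Origin at the centre of its underside; x along its length towards the bowl, z up. It slides with ordinary friction and is free to tip over the deck's edge
- board_line (a point): middle of the black line that runs across the board's top (and down its sides), 30 mm inboard of the board's centre (x = -0.03), 190 mm from its outer end, at the top face (12 mm up)
- board_handle (a point): middle of the steel bar handle at the board's inboard end: bar 14 mm thick, 124 mm long across the board (along its y), on two 12 mm posts 110 mm apart; this point is on the bar's axis, 34 mm above the board's top face, 105 mm inboard of the black line
- jar_tall: amber glass sample jar, 58 mm across, 77 mm tall under a proud lid, about 225 g, standing on the slotted outer half of the board, one of two side by side; which side the tall one stands on varies; origin under its centre, z up
- jar_low: amber glass sample jar, 58 mm across, 57 mm tall under a proud lid, about 185 g, standing on the slotted outer half of the board, one of two side by side; which side the low one stands on varies; origin under its centre, z up
- lid_tall (a joint): press-on lid of the tall jar, sliding straight down on the jar's neck: 0 = standing 5 mm proud, 0.005 = fully home against a hard stop; starts between 0 and 0.0025; it moves only under about 8 N of push (stiff all the way, no spring) and stays where it is left
- lid_low (a joint): press-on lid of the low jar, sliding straight down on the jar's neck: 0 = standing 5 mm proud, 0.005 = fully home against a hard stop; starts between 0 and 0.0025; it moves only under about 8 N of push (stiff all the way, no spring) and stays where it is left
- lid_tall_top (a point): centre of the flat top of the tall jar's white lid (54 mm flat, 12 mm deep): 77 mm above the jar's foot when proud, 72 mm when home
- lid_low_top (a point): centre of the flat top of the low jar's white lid (54 mm flat, 12 mm deep): 57 mm above the jar's foot when proud, 52 mm when home
- beaker: small empty glass beaker, 48 mm across, 62 mm tall, standing on the deck beside the board; bystander; origin under its centre
- brush: bottle brush, 215 mm long, lying on the deck beside the board; bystander; origin on the deck near its middle
- wash_bottle: white wash bottle, 76 mm across, 217 mm tall with bent spout, on the bench to the left; bystander; origin under its centre
- flask: conical glass flask, 80 mm across, 114 mm tall, on the bench to the left; bystander; origin under its centre
- reagent_jar: white plastic jar, 68 mm across, 95 mm tall, on the bench to the right; bystander; origin under its centre
There are look-alikes about, which are no part of the job. Leave any blue or green look-alike of the jar_low alone.

How it is judged:
By the outcome, as a careful person would: the job done as asked, in the order asked, and still so for the second after the job is handed in, while the arm keeps its last pose, push and grip.
It also fails if it takes over 64 s, if anything falls off the work surface, if the arm or the gripper's body presses on something with over 40 N, if the wrist force passes 120 N, or if a joint passes its speed limit or range.

## Working session

There is one attempt and no reset: what is moved stays moved. The work goes in short steps, Python scripts to look and compute and a tool call to move; the robot and the scene stay as the last step left them, time stands still between calls to the robot, and variables do not carry over. Pictures are saved under pics/ and viewed, about 8 in all and at most 12, crops included, and the job is handed in when it is done.

Besides the shell and the picture viewer there is one more tool, called after "Call:" in YAML: its name, and indented under it one key for each argument. play_rows: Moves the arm, as the interface text tells. Its arguments: {"type":"object","properties":{"targets":{"type":"array","items":{"type":"array","items":{"type":"number"}}}},"required":["targets"]}

```bash
mkdir -p pics; cat > h.py <<'E'
import numpy as np, cv2
from rig import bot
def snap(n,f):
    c=bot.get_calibration(n); im=bot.capture(n); cv2.imwrite(f'pics/{f}.png',im); return im,c
def ray(c,u,v):
    x=(u-c['cx'])/c['fx'];y=(v-c['cy'])/c['fy'];a,b=x,y
    for _ in range(20):
        s=1+c['k1']*(a*a+b*b);a,b=x/s,y/s
    R=np.array(c['R']);return -R.T@np.array(c['t']),R.T@np.array([a,b,1])
def onz(c,u,v,z):
    o,d=ray(c,u,v);return o+d*(z-o[2])/d[2]
def proj(c,X):
    p=np.array(c['R'])@np.array(X)+np.array(c['t']);a,b=p[:2]/p[2];s=1+c['k1']*(a*a+b*b)
    return np.array([c['fx']*a*s+c['cx'],c['fy']*b*s+c['cy']])
E
python3 - <<'E'
from h import *
import pickle
C={}
for n in ['scene','top']:
    im,c=snap(n,n+'0');C[n]=c;print(n,-np.array(c['R']).T@np.array(c['t']),c['fx'])
pickle.dump(C,open('C.pkl','wb'))
s=bot.read_state();print(s['time_s'],s['force'],s['opening'],s['tcp_rot'])
E
```

```text
scene [1.1569641  0.38328478 1.32135778] 349.72496551499404
top [0.33810031 0.00262998 1.32762309] 398.6335590333251
0.1 [ 0.04651654 -0.35346138  0.52555454] 0.9966610579673595 [[ 9.73934043e-01  2.26831367e-01 -1.04436870e-04]
 [ 2.26831138e-01 -9.73932162e-01  1.94377191e-03]
 [ 3.39194012e-04 -1.91679517e-03 -9.99998105e-01]]
```

View pics/top0.png

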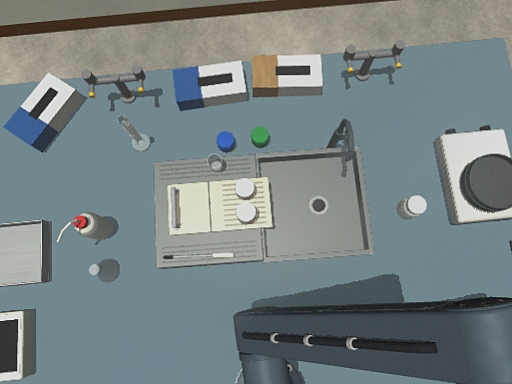

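View pics/scene0.png

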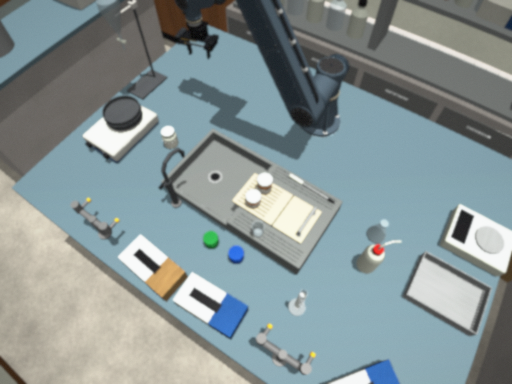

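The top view shows the sink at cols 155–370, rows 150–268. The board is at about (168–271, 178–235) with its handle at (177,207). The two lids are at (245,188) and (246,212), and the deck edge is near col 260. Next I'll measure from an enlarged crop.

```bash
python3 - <<'E'
import cv2
a=cv2.imread('pics/top0.png')[145:275,150:310];cv2.imwrite('pics/topc.png',cv2.resize(a,None,fx=5,fy=4.6,interpolation=cv2.INTER_CUBIC))
E
```

```text
(no output)
```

View pics/topc.png

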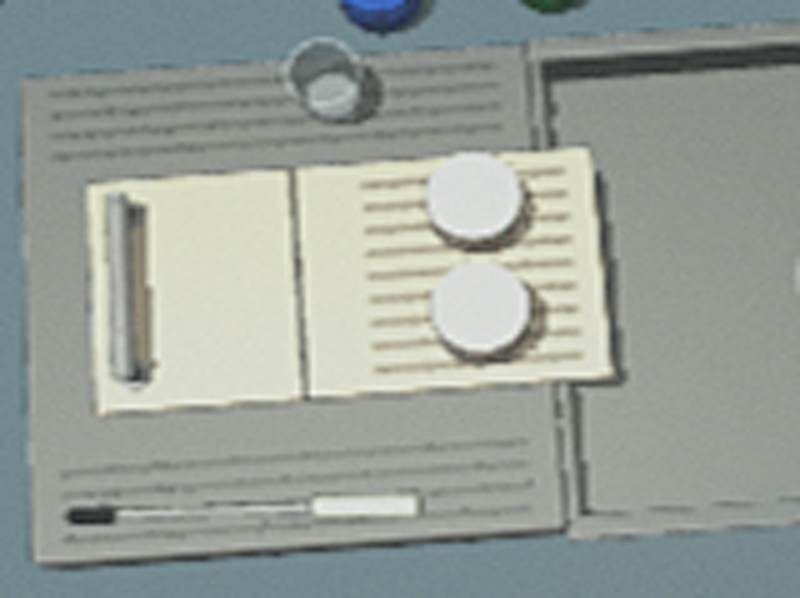

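```bash
python3 - <<'E'
from h import *
import pickle
C=pickle.load(open('C.pkl','rb'));c=C['top'];s=C['scene']
P=lambda u,v,z:onz(c,150+u/5,145+v/4.6,z)
f=lambda *a:print(*[np.round(x,4) if not isinstance(x,str) else x for x in a])
B=[P(*p,.102) for p in [(88,184),(587,148),(613,377),(98,413)]]
f('board ctr',sum(B)/4,'yaw',[np.degrees(np.arctan2(*(b-a)[[1,0]])) for a,b in [(B[0],B[1]),(B[3],B[2])]],'len',np.linalg.norm(B[1]-B[0]),np.linalg.norm(B[2]-B[3]),np.linalg.norm(B[3]-B[0]))
L=[P(293,172,.102),P(305,398,.102)];f('line',sum(L)/2,L)
H=[P(118,195,.143),P(128,382,.143)];f('handle',sum(H)/2,H)
D=[P(22,80,.09),P(36,562,.09),P(527,42,.09),P(565,530,.09)];f('deck',D,'edge mid',(D[2]+D[3])/2,'len',np.linalg.norm(D[2]-D[0]),np.linalg.norm(D[3]-D[1]))
bk=P(330,95,.095);f('beaker',bk)
# lids
im=cv2.imread('pics/scene0.png');hsv=cv2.cvtColor(im,cv2.COLOR_BGR2HSV)
def lids(im):
    m=((im.min(2)>190)&(im.max(2).astype(int)-im.min(2)<25)).astype('uint8')
    n,_,st,ce=cv2.connectedComponentsWithStats(m);return [(ce[i],st[i]) for i in range(1,n) if 40<st[i][4]<800]
t=lids(cv2.imread('pics/top0.png')); sc=lids(im)
print([(np.round(a,1),b[2:]) for a,b in t if 225<a[0]<262]);print([(np.round(a,1),b[2:]) for a,b in sc if 240<a[0]<275])
for u,v in [(475,197),(481,307)]:
    for z in (.102+.056,.102+.076):
        X=P(u,v,z);f(z,X,'scene',proj(s,X))
E
```

```text
board ctr [0.5757 0.098  0.102 ] yaw [-91.2773 -91.4857] len 0.317 0.3185 0.1583
line [0.5756 0.128  0.102 ] [[0.6538 0.1257 0.102 ]
 [0.4974 0.1303 0.102 ]]
handle [0.5759 0.2299 0.143 ] [[0.6386 0.2293 0.143 ]
 [0.5133 0.2306 0.143 ]]
deck [[ 0.7415  0.2965  0.09  ]
 [ 0.4066  0.3041  0.09  ]
 [ 0.7355 -0.0316  0.09  ]
 [ 0.3948 -0.0203  0.09  ]] edge mid [ 0.5651 -0.0259  0.09  ] len 0.3282 0.3246
beaker [0.7084 0.0985 0.095 ]
[(array([243.9, 186.7]), array([ 24,  19, 286], dtype=int32))]
[(array([264.2, 178.5]), array([ 17,  14, 188], dtype=int32)), (array([243.2, 188.8]), array([21, 26, 71], dtype=int32)), (array([252.8, 195.2]), array([ 17,  15, 193], dtype=int32))]
0.158 [0.6113 0.0122 0.158 ] scene [252.817  194.3159]
0.178 [0.6066 0.0121 0.178 ] scene [253.4285 190.7867]
0.158 [0.5383 0.0157 0.158 ] scene [263.8727 181.1642]
0.178 [0.5349 0.0155 0.178 ] scene [264.408  177.7866]
```

Call:
play_rows:
  targets:
    - [1, 0.0, 0.02, 0.03, 0, 0, 0]
    - [1, 0.02, 0.04, 0.02, 0, 0, -0.018]
    - [1, 0.025, 0.04, 0.01, 0, 0, -0.018]
    - [1, 0.025, 0.04, 0.01, 0, 0, -0.018]
    - [1, 0.025, 0.04, 0.01, 0, 0, -0.018]
    - [1, 0.025, 0.04, 0, 0, 0, -0.018]
    - [1, 0.025, 0.04, 0, 0, 0, -0.018]
    - [1, 0.025, 0.04, 0, 0, 0, -0.018]
    - [1, 0.025, 0.04, 0, 0, 0, -0.018]
    - [1, 0.025, 0.04, 0, 0, 0, -0.018]
    - [1, 0.025, 0.04, 0, 0, 0, -0.018]
    - [1, 0.025, 0.04, 0, 0, 0, -0.018]

```text
time_s: 1.6
position: [0.4122, -0.1472, 0.2739]
tcp_rot: [[1.0, 0.03, -0.0], [0.03, -1.0, 0.0], [-0.0, -0.0, -1.0]]
force: [0.2, -0.2, 0.0]
opening: 0.006
```

Call:
play_rows:
  targets:
    - [1, 0.025, 0.033, 0, 0, 0, -0.018]
    - [1, 0.025, 0.033, 0, 0, 0, -0.018]
    - [1, 0.025, 0.033, 0, 0, 0, -0.018]
    - [1, 0.025, 0.033, 0, 0, 0, 0]
    - [1, 0.023, 0.031, 0, 0, 0, 0]
    - [1, 0, 0, 0, 0, 0, 0]

```text
time_s: 2.35
position: [0.5356, 0.0162, 0.2735]
tcp_rot: [[1.0, -0.02, -0.0], [-0.02, -1.0, 0.0], [-0.0, -0.0, -1.0]]
force: [-0.2, 0.0, -0.5]
opening: 0.009
```

```bash
python3 - <<'E'
from h import *
im,c=snap('wrist','w1');s=bot.read_state();print(s['position'],s['tcp_rot'],s['force'])
print(-np.array(c['R']).T@np.array(c['t']),c['fx'])
for p in [(.5349,.0155,.178),(.6113,.0122,.158)]: print(proj(c,p))
import pickle;pickle.dump(c,open('cw.pkl','wb'))
E
```

```text
[0.53454874 0.01510212 0.2733854 ] [[ 9.99780666e-01 -2.08810593e-02 -1.61262403e-03]
 [-2.08813352e-02 -9.99781949e-01 -1.54436278e-04]
 [-1.60904760e-03  1.88076148e-04 -9.99998688e-01]] [-1.47082459  0.20858538 -0.33935795]
[0.60597596 0.01458687 0.46319708] 309.4511875664321
[256.01431625 186.04543995]
[257.94701203 102.50889601]
```

View pics/w1.png

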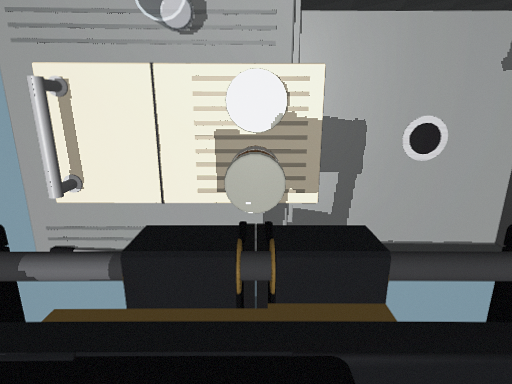

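The wrist view shows the lids at about (256,100) and (255,182), close to prediction. The board line is at col ~155, the deck edge at ~295 and the handle at (47,137). Both lid discs look the same size, so I'll triangulate to settle which jar is taller.

```bash
python3 - <<'E'
from h import *
import pickle
C=pickle.load(open('C.pkl','rb'));C['wrist']=pickle.load(open('cw.pkl','rb'))
w=cv2.imread('pics/w1.png')
def circ(im,roi,thr):
    r0,r1,c0,c1=roi;a=im[r0:r1,c0:c1].astype(int);m=((a.max(2)-a.min(2)<22)&(a.min(2)>thr)).astype('uint8')
    m=cv2.morphologyEx(m,cv2.MORPH_OPEN,np.ones((3,3),np.uint8))
    k=max(cv2.findContours(m,0,1)[0],key=cv2.contourArea);e=cv2.fitEllipse(cv2.convexHull(k));return np.array(e[0])+[c0,r0],e[1]
W=[circ(w,(50,142,210,305),170),circ(w,(143,225,210,305),120)]
t=cv2.imread('pics/top0.png');T=[circ(t,(173,200,228,262),185),circ(t,(198,224,228,262),185)]
s=cv2.imread('pics/scene0.png');S=[circ(s,(184,208,240,264),170),circ(s,(166,190,256,280),170)]
for i in range(2):
    print(W[i],T[i],S[i])
    for names in [('wrist','top'),('wrist','scene'),('top','scene')]:
        A=np.zeros((3,3));b=np.zeros(3)
        for n in names:
            uv={'wrist':W,'top':T,'scene':S}[n][i][0];o,d=ray(C[n],*uv);d/=np.linalg.norm(d);M=np.eye(3)-np.outer(d,d);A+=M;b+=M@o
        print(names,np.round(np.linalg.solve(A,b),4))
c=C['wrist']
for n,p,z in [('line',(152,64),.102),('line',(161,203),.102),('edge',(300,10),.09),('edge',(292,240),.09),('edgeo',(296,10),.09),('edgeo',(290,240),.09),('h',(39,78),.143),('h',(54,197),.143)]: print(n,onz(c,*p,z).round(4))
E
```

```text
(array([248.63008881,  88.52051163]), (86.7658920288086, 121.47611236572266)) (array([244.16513824, 186.77298355]), (18.2960205078125, 19.057809829711914)) (array([252.82675362, 195.35263062]), (14.171992301940918, 16.5098934173584))
('wrist', 'top') [0.6267 0.0183 0.1085]
('wrist', 'scene') [0.623  0.0203 0.1752]
('top', 'scene') [0.6149 0.0145 0.1575]
(array([245.87126923, 192.09500122]), (64.24842834472656, 87.86121368408203)) (array([245.306036  , 210.81088448]), (18.94281578063965, 19.493331909179688)) (array([264.74178028, 178.5037117 ]), (14.623797416687012, 17.727123260498047))
('wrist', 'top') [0.5345 0.021  0.1986]
('wrist', 'scene') [0.5344 0.0221 0.1817]
('top', 'scene') [0.5376 0.0182 0.1788]
line [0.6544 0.1259 0.102 ]
line [0.4969 0.132  0.102 ]
edge [ 0.7066 -0.0351  0.09  ]
edge [ 0.4396 -0.0297  0.09  ]
edgeo [ 0.7067 -0.0308  0.09  ]
edgeo [ 0.4397 -0.0271  0.09  ]
h [0.638  0.2237 0.143 ]
h [0.5182 0.2323 0.143 ]
```

Call:
play_rows:
  targets:
    - [1, 0.002, 0.001, -0.03, 0, 0, 0]
    - [1, 0, 0, -0.03, 0, 0, 0]
    - [1, 0, 0, -0.02, 0, 0, 0]
    - [1, 0, 0, -0.008, 0, 0, 0]
    - [1, 0, 0, -0.004, 0, 0, 0]
    - [1, 0, 0, 0, 0, 0, 0]

```text
time_s: 3.15
position: [0.537, 0.0149, 0.1825]
tcp_rot: [[1.0, -0.024, 0.001], [-0.024, -1.0, -0.0], [0.001, 0.0, -1.0]]
force: [-0.3, -0.1, 0.0]
opening: 0.007
```

Call:
play_rows:
  targets:
    - [1, 0, 0, -0.002, 0, 0, 0]
    - [1, 0, 0, -0.002, 0, 0, 0]
    - [1, 0, 0, 0, 0, 0, 0]

```text
time_s: 3.52
position: [0.5367, 0.0154, 0.1781]
tcp_rot: [[1.0, -0.023, 0.0], [-0.023, -1.0, -0.0], [0.0, 0.0, -1.0]]
force: [-0.5, -1.0, 0.3]
opening: 0.008
```

Call:
play_rows:
  targets:
    - [1, 0, 0, -0.0015, 0, 0, 0]
    - [1, 0, 0, -0.0015, 0, 0, 0]
    - [1, 0, 0, 0, 0, 0, 0]

```text
time_s: 3.9
position: [0.5367, 0.0154, 0.1749]
tcp_rot: [[1.0, -0.023, -0.0], [-0.023, -1.0, 0.0], [-0.0, -0.0, -1.0]]
force: [-0.1, 0.9, -0.5]
opening: 0.004
```

Call:
play_rows:
  targets:
    - [1, 0, 0, -0.001, 0, 0, 0]
    - [1, 0, 0, 0, 0, 0, 0]

```text
time_s: 4.15
position: [0.5367, 0.0153, 0.174]
tcp_rot: [[1.0, -0.023, -0.0], [-0.023, -1.0, 0.0], [-0.0, -0.0, -1.0]]
force: [-0.8, -0.4, 0.5]
opening: 0.005
```

Call:
play_rows:
  targets:
    - [1, 0, 0, -0.001, 0, 0, 0]
    - [1, 0, 0, 0, 0, 0, 0]

```text
time_s: 4.4
position: [0.5367, 0.0153, 0.173]
tcp_rot: [[1.0, -0.023, -0.0], [-0.023, -1.0, 0.0], [-0.0, -0.0, -1.0]]
force: [-0.4, 0.8, -1.3]
opening: 0.005
```

Call:
play_rows:
  targets:
    - [1, 0, 0, -0.001, 0, 0, 0]
    - [1, 0, 0, 0, 0, 0, 0]

```text
time_s: 4.65
position: [0.5367, 0.0153, 0.172]
tcp_rot: [[1.0, -0.023, -0.0], [-0.023, -1.0, 0.0], [-0.0, -0.0, -1.0]]
force: [0.8, 0.5, 0.5]
opening: 0.005
```

```bash
python3 - <<'E'
from h import *
snap('scene','s2');im,c=snap('wrist','w2')
a=cv2.imread('pics/s2.png')[140:230,190:310]
b=im[60:300,120:400]
cv2.imwrite('pics/v2.png',np.hstack([cv2.resize(a,(500,375),interpolation=2),cv2.resize(b,(300,375))]))
E
```

```text
(no output)
```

View pics/v2.png

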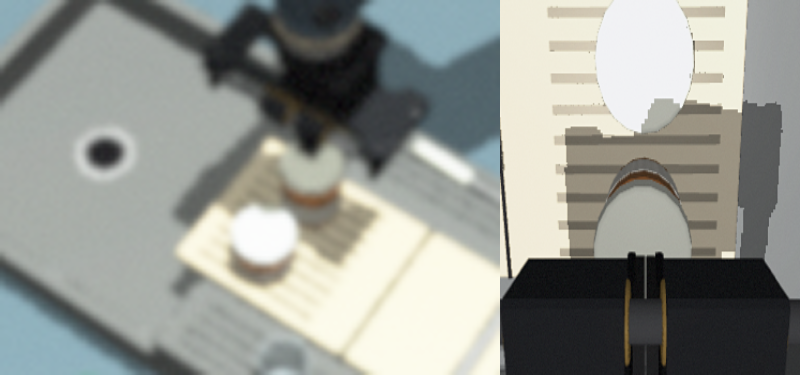

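The near lid is still under the closed fingertips, with no contact force at z=0.172. I'll keep descending in small steps.

Call:
play_rows:
  targets:
    - [1, 0, 0, -0.001, 0, 0, 0]
    - [1, 0, 0, -0.001, 0, 0, 0]

```text
time_s: 5.0
position: [0.5368, 0.0153, 0.17]
tcp_rot: [[1.0, -0.023, -0.0], [-0.023, -1.0, 0.0], [-0.0, -0.0, -1.0]]
force: [0.0, 1.1, 0.3]
opening: 0.003
```

Call:
play_rows:
  targets:
    - [1, 0, 0, -0.001, 0, 0, 0]
    - [1, 0, 0, -0.001, 0, 0, 0]

```text
time_s: 5.25
position: [0.5368, 0.0153, 0.1679]
tcp_rot: [[1.0, -0.023, -0.0], [-0.023, -1.0, 0.0], [-0.0, -0.0, -1.0]]
force: [-0.0, -0.3, -0.9]
opening: 0.004
```

```bash
python3 - <<'E'
from h import *
import pickle
c=pickle.load(open('cw.pkl','rb'));w=cv2.imread('pics/w1.png')
g=cv2.cvtColor(w,cv2.COLOR_BGR2GRAY)
for v in (96,100,104): print(v,g[v,215:300].tolist())
for v in (178,182,186): print(v,g[v,215:300].tolist())
E
```

```text
96 [242, 242, 242, 241, 242, 242, 242, 241, 242, 243, 238, 223, 244, 243, 243, 241, 242, 242, 242, 242, 241, 241, 242, 242, 241, 242, 241, 242, 242, 242, 241, 242, 243, 241, 242, 242, 242, 241, 242, 242, 241, 241, 241, 242, 242, 242, 242, 243, 241, 242, 241, 242, 242, 242, 243, 242, 242, 243, 242, 241, 242, 242, 242, 242, 242, 242, 242, 241, 242, 242, 245, 241, 119, 140, 155, 240, 235, 235, 234, 234, 235, 233, 234, 234, 233]
100 [239, 239, 239, 239, 239, 239, 239, 239, 240, 233, 184, 245, 243, 243, 241, 242, 242, 242, 243, 242, 242, 242, 242, 241, 241, 242, 242, 243, 242, 241, 242, 242, 242, 242, 242, 242, 242, 242, 242, 242, 241, 242, 242, 242, 242, 242, 243, 242, 242, 242, 243, 242, 242, 242, 242, 242, 242, 242, 242, 242, 242, 242, 243, 242, 243, 242, 242, 242, 242, 242, 244, 243, 129, 150, 166, 247, 240, 240, 240, 240, 240, 239, 240, 240, 240]
104 [239, 239, 240, 240, 240, 240, 240, 240, 240, 240, 237, 219, 244, 242, 242, 242, 242, 242, 242, 242, 242, 242, 242, 242, 242, 242, 242, 242, 241, 242, 242, 242, 242, 242, 242, 242, 242, 242, 242, 241, 242, 242, 242, 242, 242, 242, 242, 2
[... 773 characters left out ...]
 174, 173, 174, 175, 174, 174, 176, 174, 176, 174, 175, 174, 175, 175, 173, 175, 175, 174, 175, 173, 175, 174, 172, 175, 173, 174, 174, 173, 174, 175, 174, 171, 174, 175, 173, 173, 175, 173, 161, 144, 149, 150, 148, 146, 150, 149, 149, 150, 149, 147, 149, 148, 150, 150]
186 [241, 237, 139, 143, 144, 147, 147, 149, 145, 132, 163, 168, 174, 173, 171, 171, 172, 174, 173, 173, 173, 172, 174, 173, 173, 175, 173, 173, 173, 174, 174, 174, 173, 175, 173, 175, 173, 175, 173, 173, 174, 174, 175, 174, 173, 175, 173, 173, 174, 174, 174, 173, 173, 173, 174, 174, 174, 173, 172, 174, 172, 173, 175, 174, 173, 173, 175, 174, 171, 161, 122, 148, 146, 149, 146, 148, 146, 147, 147, 149, 148, 146, 147, 147, 148]
```

Call:
play_rows:
  targets:
    - [1, 0, 0, -0.001, 0, 0, 0]
    - [1, 0, 0, -0.001, 0, 0, 0]
    - [1, 0, 0, -0.001, 0, 0, 0]

```text
time_s: 5.62
position: [0.5368, 0.0153, 0.165]
tcp_rot: [[1.0, -0.023, -0.0], [-0.023, -1.0, 0.0], [-0.0, -0.0, -1.0]]
force: [0.6, -1.0, -0.1]
opening: 0.007
```

Call:
play_rows:
  targets:
    - [1, 0, 0, -0.001, 0, 0, 0]
    - [1, 0, 0, -0.001, 0, 0, 0]
    - [1, 0, 0, -0.001, 0, 0, 0]

```text
time_s: 6.0
position: [0.5368, 0.0153, 0.162]
tcp_rot: [[1.0, -0.023, 0.0], [-0.023, -1.0, 0.0], [0.0, -0.0, -1.0]]
force: [0.5, 0.5, 0.1]
opening: 0.002
```

Call:
play_rows:
  targets:
    - [1, 0, 0, -0.001, 0, 0, 0]
    - [1, 0, 0, -0.001, 0, 0, 0]

```text
time_s: 6.25
position: [0.5368, 0.0153, 0.16]
tcp_rot: [[1.0, -0.023, 0.0], [-0.023, -1.0, -0.0], [0.0, 0.0, -1.0]]
force: [0.7, 0.2, -0.4]
opening: 0.007
```

Call:
play_rows:
  targets:
    - [1, 0, 0, -0.001, 0, 0, 0]
    - [1, 0, 0, -0.001, 0, 0, 0]

```text
time_s: 6.5
position: [0.5368, 0.0153, 0.158]
tcp_rot: [[1.0, -0.023, -0.0], [-0.023, -1.0, 0.0], [-0.0, -0.0, -1.0]]
force: [-1.1, 0.1, -1.0]
opening: 0.002
```

So the near jar is the low one, with its home position at about 0.154. Continuing.

Call:
play_rows:
  targets:
    - [1, 0, 0, -0.001, 0, 0, 0]
    - [1, 0, 0, 0, 0, 0, 0]

```text
time_s: 6.75
position: [0.5367, 0.0153, 0.1569]
tcp_rot: [[1.0, -0.023, -0.0], [-0.023, -1.0, 0.0], [-0.0, -0.0, -1.0]]
force: [0.0, 0.7, 0.4]
opening: 0.004
```

Call:
play_rows:
  targets:
    - [1, 0, 0, -0.001, 0, 0, 0]
    - [1, 0, 0, 0, 0, 0, 0]

```text
time_s: 7.0
position: [0.5367, 0.0153, 0.156]
tcp_rot: [[1.0, -0.023, -0.0], [-0.023, -1.0, 0.0], [-0.0, -0.0, -1.0]]
force: [0.3, -0.4, -0.4]
opening: 0.004
```

Call:
play_rows:
  targets:
    - [1, 0, 0, -0.001, 0, 0, 0]
    - [1, 0, 0, 0, 0, 0, 0]

```text
time_s: 7.25
position: [0.5367, 0.0153, 0.155]
tcp_rot: [[1.0, -0.023, -0.0], [-0.023, -1.0, 0.0], [-0.0, -0.0, -1.0]]
force: [-0.1, 0.0, 1.1]
opening: 0.003
```

Call:
play_rows:
  targets:
    - [1, 0, 0, -0.001, 0, 0, 0]
    - [1, 0, 0, 0, 0, 0, 0]

```text
time_s: 7.5
position: [0.5367, 0.0153, 0.154]
tcp_rot: [[1.0, -0.023, -0.0], [-0.023, -1.0, 0.0], [-0.0, -0.0, -1.0]]
force: [0.3, 0.1, 0.0]
opening: 0.005
```

```bash
python3 - <<'E'
from h import *
s=bot.read_state();print(s['position'],s['force'],s['tau'])
im,c=snap('wrist','w3');im2,_=snap('scene','s3')
print(proj(c,s['position']),-np.array(c['R']).T@np.array(c['t']))
cv2.imwrite('pics/v3.png',np.hstack([cv2.resize(im2[140:230,200:290],(375,375),interpolation=2),cv2.resize(im[30:280,110:390],(420,375))]))
E
```

```text
[0.53669725 0.01532354 0.15395737] [0.30673272 0.10551608 0.01129754] [-4.50776090e-03 -3.80171478e+01 -1.46772659e+01  3.97628231e-02
 -7.44564179e-02  3.67691473e-05]
[255.11556316 220.52987227] [0.60706935 0.01352382 0.34370926]
```

View pics/v3.png

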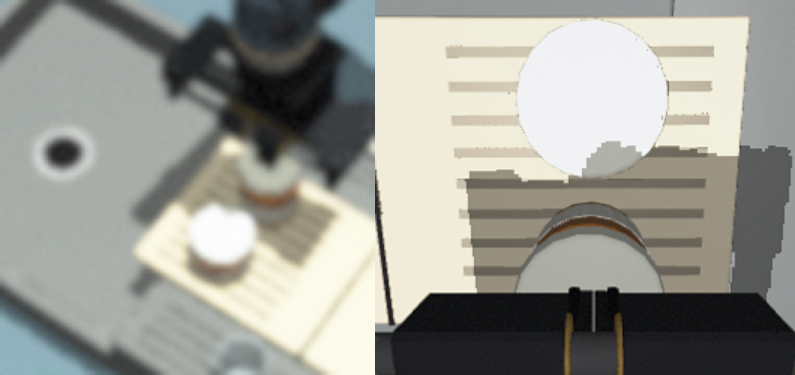

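The fingertips are over the near lid at about (255,223) and still show no load. I'll measure the lid heights properly, using disc extents in the two wrist views.

```bash
python3 - <<'E'
from h import *
import pickle
from scipy.optimize import least_squares
c1=pickle.load(open('cw.pkl','rb'));c3=bot.get_calibration('wrist');print('k1',c1['k1'],c1['cx'],c1['cy'],c1['fy'])
g={1:cv2.imread('pics/w1.png'),3:cv2.imread('pics/w3.png')}
# fit each lid rim as circle (x,y,z,r) to rim pixels in both views: radial scan for strongest gradient
def rim(im,u,v,r0,r1,a0,a1):
    L=cv2.cvtColor(im,cv2.COLOR_BGR2LAB).astype(float);P=[]
    for a in np.radians(np.arange(a0,a1,4)):
        rr=np.arange(r0,r1,.5);q=np.stack([u+rr*np.cos(a),v+rr*np.sin(a)],1).astype(np.float32)
        s=cv2.remap(L.astype(np.float32),q[None,:,0],q[None,:,1],1)[0]
        d=np.abs(s[3:]-s[:-3]).sum(1);i=np.argmax(d>12) 
        if d[i]>12:P.append(q[i+1])
    return np.array(P)
E={'far':[(c1,rim(g[1],256,100,24,40,120,420)),(c3,rim(g[3],255,96,44,60,-220,40))],
   'near':[(c1,rim(g[1],255,182,24,38,-178,-2)),(c3,rim(g[3],255,232,40,60,-160,-20))]}
for k,v in E.items():
    def f(p):
        z=p[2];o=[]
        for c,P in v:
            for u in P:
                X=onz(c,*u,z);o.append((np.hypot(*(X[:2]-p[:2]))-p[3])*1000)
        return o
    x0=[.612 if k=='far' else .537,.014,.165,.027]
    r=least_squares(f,x0,loss='soft_l1');print(k,[len(P) for _,P in v],r.x.round(4),'rms',np.sqrt(np.mean(np.array(f(r.x))**2)))
    for z in(.154,.158,.174,.178):
        q=[]
        for c,P in v:
            X=np.array([onz(c,*u,z)[:2] for u in P]);rr=least_squares(lambda p:(np.hypot(*(X-p[:2]).T)-p[2])*1000,[x0[0],x0[1],.027],loss='soft_l1').x;q.append(rr.round(4))
        print(z,q)
E
```

```text
k1 0.01164259265477076 255.33171655607975 192.6429410076971 309.4511875664321
far [75, 65] [0.6133 0.0142 0.165  0.0269] rms 1.135503365072412
0.154 [array([0.6139, 0.0143, 0.0278]), array([0.6134, 0.0141, 0.0286])]
0.158 [array([0.6138, 0.0143, 0.0275]), array([0.6132, 0.0141, 0.028 ])]
0.174 [array([0.6134, 0.0143, 0.026 ]), array([0.6127, 0.014 , 0.0256])]
0.178 [array([0.6133, 0.0143, 0.0256]), array([0.6126, 0.014 , 0.025 ])]
near [44, 35] [0.5338 0.0171 0.1674 0.0288] rms 0.24786678849538346
0.154 [array([0.5308, 0.0172, 0.0298]), array([0.5272, 0.0173, 0.0319])]
0.158 [array([0.5318, 0.0172, 0.0295]), array([0.5289, 0.0172, 0.0312])]
0.174 [array([0.5357, 0.017 , 0.0279]), array([0.5356, 0.0169, 0.0285])]
0.178 [array([0.5367, 0.017 , 0.0275]), array([0.5373, 0.0168, 0.0279])]
```

```bash
python3 - <<'E'
from h import *
import pickle
C=pickle.load(open('C.pkl','rb'));c1=pickle.load(open('cw.pkl','rb'));c3=bot.get_calibration('wrist')
R=np.array(bot.read_state()['tcp_rot'])
for z in (.154,.158,.173,.178,.20,.22): print(z,'scene',proj(C['scene'],(.5367,.0153,z)).round(1),'w3',proj(c3,(.5367,.0153,z)).round(1))
print('w1 tip',proj(c1,(.5350,.0152,.2735)),'R',np.array(c3['R']).round(3))
for z in(.154,.178): print('lid far edge',z,proj(c3,(.537+.027,.0165,z)),proj(c1,(.537+.027,.0165,z)))
a=[cv2.resize(cv2.imread(f'pics/{n}.png')[160:210,235:285],(390,300),interpolation=2) for n in('scene0','s3')]
b=[cv2.resize(cv2.imread(f'pics/{n}.png')[170:270,190:320],(390,300),interpolation=2) for n in('w1','w3')]
cv2.imwrite('pics/v4.png',np.vstack([np.hstack(a),np.hstack(b)]))
E
```

```text
0.154 scene [264.  181.4] w3 [255.1 220.6]
0.158 scene [264.  180.8] w3 [255.1 222.8]
0.173 scene [264.1 178.8] w3 [255.1 231.8]
0.178 scene [264.1 178.1] w3 [255.1 235.1]
0.2 scene [264.2 175. ] w3 [255.1 252.3]
0.22 scene [264.4 172.1] w3 [255.  272.4]
w1 tip [256.69167508 221.3364064 ] R [[-0.023 -1.    -0.   ]
 [-0.965  0.022  0.262]
 [-0.262  0.006 -0.965]]
lid far edge 0.154 [252.22315614 179.76054775] [254.42894794 152.00575897]
lid far edge 0.178 [251.79489113 189.38309698] [254.33963926 155.53063316]
```

View pics/v4.png

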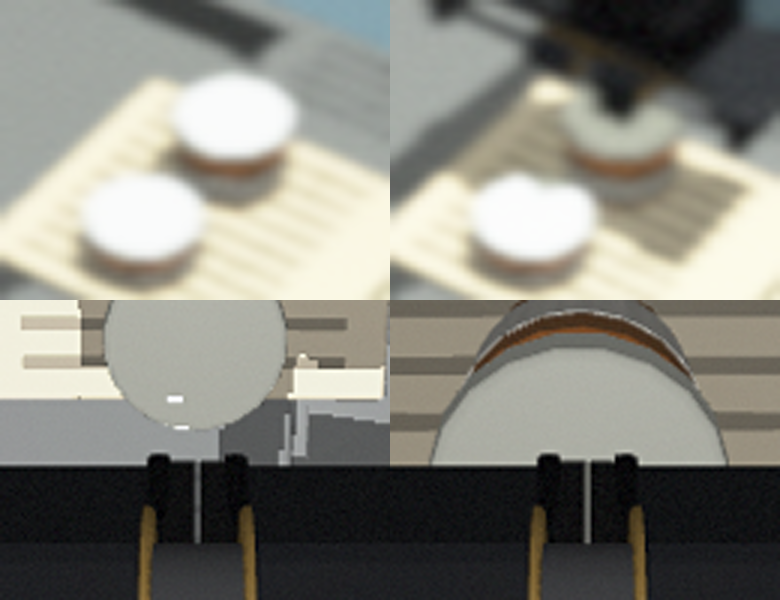

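The scene crop shows the near jar is taller after all, so the reported z is suspect. I'll check the wrist camera's height against known board dimensions (190 mm from line to outer end) in w1 and w3.

```bash
python3 - <<'E'
from h import *
import pickle
c1=pickle.load(open('cw.pkl','rb'));c3=bot.get_calibration('wrist')
for n,c,rows in (('w1',c1,(75,130,)),('w3',c3,(45,60,75,110,140))):
    g=cv2.cvtColor(cv2.imread(f'pics/{n}.png'),cv2.COLOR_BGR2GRAY).astype(int)
    for v in rows:
        r=g[v];i=[u for u in range(60,250) if r[u]<110 and r[u-4]>190 and r[u+5]>190]
        j=[u for u in range(300,400) if r[u-2]-r[u+2]>45]
        print(n,v,i,j,end=' ')
        if i and j:
            A=onz(c,np.mean(i),v,.102);B=onz(c,np.mean(j[-3:]),v,.102);print((A-B).round(4),A.round(4),B.round(4))
        else: print()
s=bot.read_state();print(s['tau'],s['force'],s['moment'],s['joint_positions'])
E
```

```text
w1 75 [151, 152] [323, 324, 325, 326] [0.0036 0.1897 0.    ] [0.6432 0.1277 0.102 ] [ 0.6396 -0.0621  0.102 ]
w1 130 [156, 157] [320, 321, 322] [0.0036 0.1883 0.    ] [0.5842 0.1284 0.102 ] [ 0.5806 -0.0599  0.102 ]
w3 45 [93, 94, 95, 96] [357, 358, 359, 360] [0.0042 0.1887 0.    ] [0.6532 0.1272 0.102 ] [ 0.649  -0.0615  0.102 ]
w3 60 [95, 96, 97, 98] [356, 357, 358, 359] [0.0042 0.1889 0.    ] [0.6433 0.1274 0.102 ] [ 0.6391 -0.0614  0.102 ]
w3 75 [97, 98, 99, 100] [355, 356, 357, 358] [ 0.0042  0.189  -0.    ] [0.6332 0.1276 0.102 ] [ 0.6289 -0.0614  0.102 ]
w3 110 [102, 103, 104] [301, 302, 303, 304, 352, 353, 354, 355] [0.0042 0.1889 0.    ] [0.6085 0.1282 0.102 ] [ 0.6042 -0.0607  0.102 ]
w3 140 [106, 107, 108] [350, 351, 352] [0.0043 0.1884 0.    ] [0.5862 0.1286 0.102 ] [ 0.5819 -0.0598  0.102 ]
[ 1.68195711e-04 -3.80081499e+01 -1.46625441e+01  3.99330421e-02
 -6.81024604e-02 -3.37140364e-05] [-0.63944197 -0.35381916 -0.22910196] [ 0.04812697  0.02294009 -0.0116176 ] [-1.02970019e+01  2.65474240e+01  9.71437219e+01  1.24026603e-04
  5.63125114e+01  8.10326424e+01]
```

Call:
play_rows:
  targets:
    - [1, 0, 0, 0.04, 0, 0, 0]
    - [1, 0, 0, 0, 0, 0, 0]
    - [1, 0, 0, 0, 0, 0, 0]

```text
time_s: 7.98
position: [0.5364, 0.0154, 0.1939]
tcp_rot: [[1.0, -0.023, -0.0], [-0.023, -1.0, 0.0], [-0.0, -0.0, -1.0]]
force: [0.1, 0.4, 0.4]
opening: 0.007
```

```bash
python3 - <<'E'
from h import *
s=bot.read_state();print(s['tau'],s['force'],s['moment'],s['position'])
im,c=snap('wrist','w5');im2,_=snap('scene','s5')
cv2.imwrite('pics/v5.png',np.hstack([cv2.resize(im2[160:210,235:285],(390,390),interpolation=2),cv2.resize(im[130:260,190:320],(390,390),interpolation=2)]))
E
```

```text
[-6.18511811e-03 -3.77770472e+01 -1.67865479e+01  4.41661512e-02
 -1.11633008e-01  6.70710397e-04] [0.13377707 0.43699072 0.35814273] [ 0.0255593  -0.03100743  0.02678273] [0.53643949 0.01538387 0.19388122]
```

View pics/v5.png

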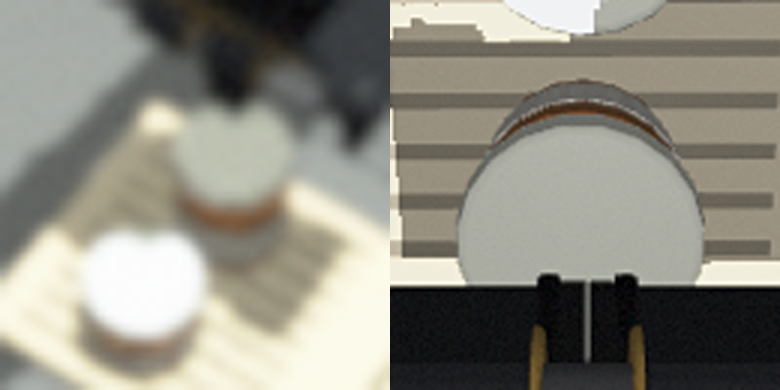

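Reported camera height is consistent (189 mm measured against 190). Visually the tip ends above the reported TCP. I'll descend further, guided by force.

Call:
play_rows:
  targets:
    - [1, 0, 0.001, -0.03, 0, 0, 0]
    - [1, 0, 0, -0.009, 0, 0, 0]
    - [1, 0, 0, -0.001, 0, 0, 0]
    - [1, 0, 0, -0.001, 0, 0, 0]
    - [1, 0, 0, 0, 0, 0, 0]

```text
time_s: 8.7
position: [0.5373, 0.0162, 0.1536]
tcp_rot: [[1.0, -0.023, 0.001], [-0.023, -1.0, -0.0], [0.001, 0.0, -1.0]]
force: [0.0, -0.2, -0.5]
opening: 0.004
```

Call:
play_rows:
  targets:
    - [1, 0, 0, -0.001, 0, 0, 0]
    - [1, 0, 0, 0, 0, 0, 0]

```text
time_s: 8.95
position: [0.5369, 0.0163, 0.1523]
tcp_rot: [[1.0, -0.023, 0.0], [-0.023, -1.0, -0.0], [0.0, 0.0, -1.0]]
force: [-0.5, -0.0, 0.4]
opening: 0.008
```

Call:
play_rows:
  targets:
    - [1, 0, 0, -0.001, 0, 0, 0]
    - [1, 0, 0, 0, 0, 0, 0]

```text
time_s: 9.2
position: [0.5367, 0.0163, 0.151]
tcp_rot: [[1.0, -0.023, -0.0], [-0.023, -1.0, 0.0], [-0.0, -0.0, -1.0]]
force: [-0.3, -0.3, -0.6]
opening: -0.0
```

```bash
python3 - <<'E'
from h import *
s=bot.read_state();print(s['position'],s['force'],s['moment'],s['tau'])
im,c=snap('wrist','w6')
R=np.array(s['tcp_rot']);p=np.array(s['position'])
for n,q in [('grasp',p-R[:,2]*.019),('front tip',p+R[:,0]*.0095),('front -10',p+R[:,0]*.0095-R[:,2]*.01),('front -19',p+R[:,0]*.0095-R[:,2]*.019),('front-30',p+R[:,0]*.0095-R[:,2]*.03)]: print(n,proj(c,q))
E
```

```text
[0.53668498 0.01633322 0.15098248] [-0.34799033 -0.29228963 -0.62641521] [ 0.04877703 -0.01042516 -0.04390112] [-2.37357053e-03 -3.81217682e+01 -1.45622984e+01  3.95249098e-02
 -7.48589379e-02  4.44095917e-05]
grasp [255.07551497 231.7447842 ]
front tip [255.10370268 206.63737128]
front -10 [255.08970837 211.63122943]
front -19 [255.07583376 216.58196959]
front-30 [255.05694837 223.32001308]
```

Call:
play_rows:
  targets:
    - [1, 0, 0, -0.001, 0, 0, 0]
    - [1, 0, 0, 0, 0, 0, 0]

```text
time_s: 9.5
position: [0.5367, 0.0163, 0.1499]
tcp_rot: [[1.0, -0.023, -0.0], [-0.023, -1.0, 0.0], [-0.0, -0.0, -1.0]]
force: [-0.3, -0.3, -0.4]
opening: 0.004
```

Call:
play_rows:
  targets:
    - [1, 0, 0, -0.001, 0, 0, 0]
    - [1, 0, 0, 0, 0, 0, 0]

```text
time_s: 9.75
position: [0.5369, 0.0163, 0.1495]
tcp_rot: [[1.0, -0.023, 0.0], [-0.023, -1.0, -0.0], [0.0, 0.0, -1.0]]
force: [-0.7, 0.2, 4.4]
opening: 0.003
```

Call:
play_rows:
  targets:
    - [1, 0, 0, -0.001, 0, 0, 0]
    - [1, 0, 0, 0, 0, 0, 0]

```text
time_s: 10.0
position: [0.5369, 0.0163, 0.1489]
tcp_rot: [[1.0, -0.023, 0.001], [-0.023, -1.0, -0.0], [0.001, 0.0, -1.0]]
force: [-2.0, -0.0, 7.2]
opening: 0.006
```

Contact at about z=0.1497. The lid moves at ~8 N, so I'll press on to the hard stop.

Call:
play_rows:
  targets:
    - [1, 0, 0, -0.001, 0, 0, 0]
    - [1, 0, 0, 0, 0, 0, 0]

```text
time_s: 10.25
position: [0.5369, 0.0163, 0.148]
tcp_rot: [[1.0, -0.023, 0.001], [-0.023, -1.0, -0.0], [0.001, 0.0, -1.0]]
force: [-2.1, 0.1, 8.0]
opening: 0.006
```

Call:
play_rows:
  targets:
    - [1, 0, 0, -0.001, 0, 0, 0]
    - [1, 0, 0, 0, 0, 0, 0]

```text
time_s: 10.5
position: [0.5369, 0.0163, 0.147]
tcp_rot: [[1.0, -0.023, 0.001], [-0.023, -1.0, -0.0], [0.001, 0.0, -1.0]]
force: [-1.7, 0.5, 7.5]
opening: 0.009
```

Call:
play_rows:
  targets:
    - [1, 0, 0, -0.001, 0, 0, 0]
    - [1, 0, 0, 0, 0, 0, 0]

```text
time_s: 10.75
position: [0.5369, 0.0163, 0.146]
tcp_rot: [[1.0, -0.023, 0.001], [-0.023, -1.0, -0.0], [0.001, 0.0, -1.0]]
force: [-2.2, 0.9, 7.3]
opening: 0.009
```

Call:
play_rows:
  targets:
    - [1, 0, 0, -0.001, 0, 0, 0]
    - [1, 0, 0, 0, 0, 0, 0]

```text
time_s: 11.0
position: [0.537, 0.0163, 0.1458]
tcp_rot: [[1.0, -0.023, 0.001], [-0.023, -1.0, -0.0], [0.001, 0.0, -1.0]]
force: [-2.8, 0.8, 13.2]
opening: 0.004
```

Call:
play_rows:
  targets:
    - [1, 0, 0, -0.001, 0, 0, 0]
    - [1, 0, 0, 0, 0, 0, 0]

```text
time_s: 11.25
position: [0.537, 0.0163, 0.1458]
tcp_rot: [[1.0, -0.023, 0.002], [-0.023, -1.0, -0.001], [0.002, 0.0, -1.0]]
force: [-4.5, -0.0, 17.5]
opening: 0.007
```

Call:
play_rows:
  targets:
    - [1, 0, 0, -0.001, 0, 0, 0]
    - [1, 0, 0, 0, 0, 0, 0]

```text
time_s: 11.5
position: [0.5371, 0.0163, 0.1457]
tcp_rot: [[1.0, -0.023, 0.002], [-0.023, -1.0, -0.001], [0.002, 0.001, -1.0]]
force: [-6.3, 0.7, 23.6]
opening: 0.003
```

The tall lid is home: a hard stop at z=0.1457 with force up to 24 N. That puts the closed tips about 28 mm above the reported TCP. Now for the low lid, expecting contact near 0.130 and home near 0.126.

Call:
play_rows:
  targets:
    - [1, 0, 0, 0.045, 0, 0, 0]
    - [1, 0.038, -0.001, 0, 0, 0, 0]
    - [1, 0.038, -0.001, 0, 0, 0, 0]
    - [1, 0, 0, -0.03, 0, 0, 0]
    - [1, 0, 0, -0.02, 0, 0, 0]
    - [1, 0, 0, -0.004, 0, 0, 0]
    - [1, 0, 0, 0, 0, 0, 0]

```text
time_s: 12.38
position: [0.6129, 0.0143, 0.1331]
tcp_rot: [[1.0, -0.023, 0.0], [-0.023, -1.0, -0.0], [0.0, 0.0, -1.0]]
force: [-1.3, 0.5, -0.0]
opening: 0.006
```

Call:
play_rows:
  targets:
    - [1, 0, 0, -0.001, 0, 0, 0]
    - [1, 0, 0, 0, 0, 0, 0]

```text
time_s: 12.62
position: [0.6133, 0.0142, 0.1329]
tcp_rot: [[1.0, -0.023, 0.002], [-0.023, -1.0, -0.0], [0.002, 0.0, -1.0]]
force: [-0.0, 0.2, -0.6]
opening: 0.005
```

Call:
play_rows:
  targets:
    - [1, 0, 0, -0.001, 0, 0, 0]
    - [1, 0, 0, 0, 0, 0, 0]

```text
time_s: 12.88
position: [0.6128, 0.0143, 0.1312]
tcp_rot: [[1.0, -0.023, 0.0], [-0.023, -1.0, -0.0], [0.0, 0.0, -1.0]]
force: [0.9, 0.6, -0.9]
opening: 0.004
```

Call:
play_rows:
  targets:
    - [1, 0, 0, -0.001, 0, 0, 0]
    - [1, 0, 0, 0, 0, 0, 0]

```text
time_s: 13.12
position: [0.6129, 0.0143, 0.1304]
tcp_rot: [[1.0, -0.023, 0.0], [-0.023, -1.0, -0.0], [0.0, 0.0, -1.0]]
force: [-0.3, 0.0, 2.3]
opening: 0.002
```

Call:
play_rows:
  targets:
    - [1, 0, 0, -0.001, 0, 0, 0]
    - [1, 0, 0, 0, 0, 0, 0]

```text
time_s: 13.38
position: [0.613, 0.0143, 0.13]
tcp_rot: [[1.0, -0.023, 0.001], [-0.023, -1.0, -0.0], [0.001, 0.0, -1.0]]
force: [-1.7, 0.2, 6.9]
opening: 0.005
```

Contact came at ~0.1305, as predicted.

Call:
play_rows:
  targets:
    - [1, 0, 0, -0.001, 0, 0, 0]
    - [1, 0, 0, -0.001, 0, 0, 0]
    - [1, 0, 0, 0, 0, 0, 0]

```text
time_s: 13.75
position: [0.613, 0.0143, 0.1283]
tcp_rot: [[1.0, -0.023, 0.001], [-0.023, -1.0, -0.0], [0.001, 0.0, -1.0]]
force: [-1.8, 0.6, 7.7]
opening: 0.004
```

Call:
play_rows:
  targets:
    - [1, 0, 0, -0.001, 0, 0, 0]
    - [1, 0, 0, -0.001, 0, 0, 0]
    - [1, 0, 0, 0, 0, 0, 0]

```text
time_s: 14.12
position: [0.613, 0.0143, 0.1263]
tcp_rot: [[1.0, -0.023, 0.001], [-0.023, -1.0, -0.0], [0.001, 0.0, -1.0]]
force: [-2.2, 0.6, 7.4]
opening: 0.006
```

Call:
play_rows:
  targets:
    - [1, 0, 0, -0.001, 0, 0, 0]
    - [1, 0, 0, 0, 0, 0, 0]

```text
time_s: 14.38
position: [0.613, 0.0143, 0.1259]
tcp_rot: [[1.0, -0.023, 0.001], [-0.023, -1.0, -0.0], [0.001, 0.0, -1.0]]
force: [-3.9, 0.9, 10.4]
opening: 0.004
```

Call:
play_rows:
  targets:
    - [1, 0, 0, -0.001, 0, 0, 0]
    - [1, 0, 0, 0, 0, 0, 0]

```text
time_s: 14.62
position: [0.6131, 0.0143, 0.1258]
tcp_rot: [[1.0, -0.023, 0.001], [-0.023, -1.0, -0.0], [0.001, 0.0, -1.0]]
force: [-4.8, 1.4, 14.5]
opening: 0.004
```

Call:
play_rows:
  targets:
    - [1, 0, 0, -0.001, 0, 0, 0]
    - [1, 0, 0, -0.001, 0, 0, 0]
    - [1, 0, 0, 0, 0, 0, 0]

```text
time_s: 15.0
position: [0.6131, 0.0143, 0.1257]
tcp_rot: [[1.0, -0.023, 0.002], [-0.023, -1.0, -0.001], [0.002, 0.001, -1.0]]
force: [-7.0, 0.7, 24.7]
opening: 0.006
```

Call:
play_rows:
  targets:
    - [1, 0, 0, 0.05, 0, 0, 0]
    - [1, 0, 0, 0.055, 0, 0, 0]
    - [1, -0.007, 0.044, 0, 0, 0, 0]
    - [1, -0.007, 0.044, 0, 0, 0, 0]
    - [0, -0.007, 0.044, 0, 0, 0, 0]
    - [0, -0.007, 0.044, 0, 0, 0, 0]
    - [0, -0.007, 0.043, 0, 0, 0, 0]
    - [0, 0, 0, 0, 0, 0, 0]
    - [0, 0, 0, 0, 0, 0, 0]

```text
time_s: 16.12
position: [0.5777, 0.233, 0.2257]
tcp_rot: [[1.0, -0.023, -0.0], [-0.023, -1.0, -0.001], [-0.0, 0.001, -1.0]]
force: [0.3, -0.9, -0.0]
opening: 0.489
```

```bash
python3 - <<'E'
from h import *
im,c=snap('wrist','w7');s=bot.read_state();print(s['position'],s['force'],s['opening'],np.array(s['tcp_rot']).round(3).tolist())
for z in (.136,.143): print(proj(c,(.578,.2336,z)))
print('tcp',proj(c,s['position']))
E
```

```text
[0.57788047 0.23244113 0.22577958] [-0.90254789 -1.16286327  0.27288194] 0.5338919644570387 [[1.0, -0.024, -0.0], [-0.024, -1.0, -0.001], [-0.0, 0.001, -1.0]]
[254.46595444 186.5275387 ]
[254.44968953 188.40147231]
tcp [255.95869328 220.2306223 ]
```

View pics/w7.png

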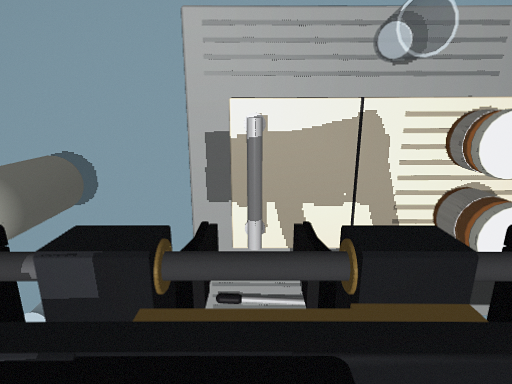

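The bar is centred between the jaws: col 254.5, as predicted. The tip offset could differ with the jaws open, so I'll descend while watching force.

Call:
play_rows:
  targets:
    - [0, 0, 0, -0.04, 0, 0, 0]
    - [0, 0, 0, -0.04, 0, 0, 0]
    - [0, 0, 0, -0.02, 0, 0, 0]
    - [0, 0, 0, -0.01, 0, 0, 0]
    - [0, 0, 0, 0, 0, 0, 0]

```text
time_s: 16.8
position: [0.578, 0.2324, 0.1157]
tcp_rot: [[1.0, -0.025, -0.001], [-0.025, -1.0, -0.0], [-0.001, 0.0, -1.0]]
force: [0.0, 0.8, 0.0]
opening: 0.986
```

Call:
play_rows:
  targets:
    - [0, 0, 0, -0.003, 0, 0, 0]
    - [0, 0, 0, -0.003, 0, 0, 0]
    - [0, 0, 0, 0, 0, 0, 0]

```text
time_s: 17.18
position: [0.5778, 0.2334, 0.1103]
tcp_rot: [[1.0, -0.023, 0.0], [-0.023, -1.0, 0.0], [0.0, -0.0, -1.0]]
force: [-0.0, 0.5, 0.7]
opening: 1.0
```

Call:
play_rows:
  targets:
    - [0, 0, 0, -0.002, 0, 0, 0]
    - [0, 0, 0, -0.002, 0, 0, 0]
    - [0, 0, 0, 0, 0, 0, 0]

```text
time_s: 17.55
position: [0.5776, 0.2333, 0.1058]
tcp_rot: [[1.0, -0.023, -0.001], [-0.023, -1.0, -0.0], [-0.001, 0.0, -1.0]]
force: [0.4, 0.7, 0.1]
opening: 0.998
```

Call:
play_rows:
  targets:
    - [0, 0, 0, -0.002, 0, 0, 0]
    - [0, 0, 0, -0.002, 0, 0, 0]
    - [0, 0, 0, 0, 0, 0, 0]

```text
time_s: 17.92
position: [0.5776, 0.2333, 0.1018]
tcp_rot: [[1.0, -0.023, -0.001], [-0.023, -1.0, -0.0], [-0.001, 0.0, -1.0]]
force: [-0.3, 0.0, -0.1]
opening: 1.002
```

Call:
play_rows:
  targets:
    - [0, 0, 0, -0.002, 0, 0, 0]
    - [0, 0, 0, -0.002, 0, 0, 0]
    - [0, 0, 0, 0, 0, 0, 0]

```text
time_s: 18.3
position: [0.5776, 0.2333, 0.0978]
tcp_rot: [[1.0, -0.023, -0.0], [-0.023, -1.0, -0.0], [-0.0, 0.0, -1.0]]
force: [-0.2, -0.8, 0.4]
opening: 1.001
```

```bash
python3 - <<'E'
from h import *
im,c=snap('wrist','w8');s=bot.read_state();print(s['position'],s['force'],s['opening'])
im2,_=snap('top','t8')
cv2.imwrite('pics/v8.png',np.vstack([im[60:384],cv2.resize(im2[165:255,150:292],(512,270),interpolation=2)]))
E
```

```text
[0.57768578 0.23329628 0.09793195] [ 0.27128705 -0.04897243 -0.0665138 ] 0.9991256246953765
```

View pics/v8.png

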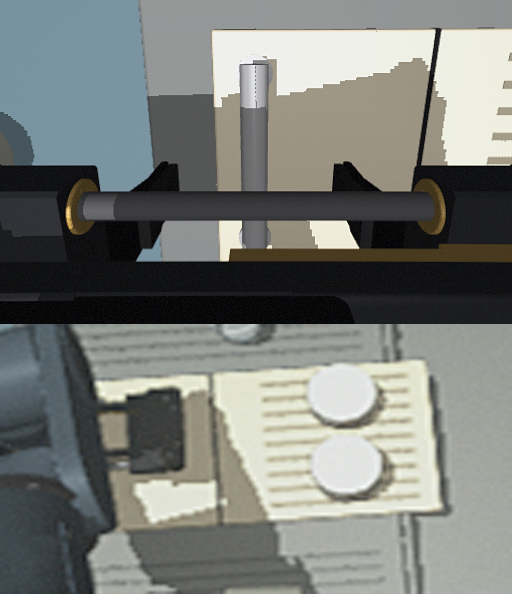

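Still no contact at a TCP reading of 0.098, so the 28 mm offset also holds with the jaws open. I'll go down to about 0.089 (true tip ~0.117) and grip.

Call:
play_rows:
  targets:
    - [0, 0, 0, -0.003, 0, 0, 0]
    - [0, 0, 0, -0.003, 0, 0, 0]
    - [0, 0, 0, 0, 0, 0, 0]

```text
time_s: 18.77
position: [0.5774, 0.2333, 0.0916]
tcp_rot: [[1.0, -0.023, -0.001], [-0.023, -1.0, -0.0], [-0.001, 0.0, -1.0]]
force: [-0.7, 0.2, -0.4]
opening: 1.002
```

Call:
play_rows:
  targets:
    - [0, 0, 0, -0.003, 0, 0, 0]
    - [0, 0, 0, 0, 0, 0, 0]

```text
time_s: 19.02
position: [0.5775, 0.2333, 0.0887]
tcp_rot: [[1.0, -0.023, -0.001], [-0.023, -1.0, -0.0], [-0.001, 0.0, -1.0]]
force: [0.3, -0.6, -0.2]
opening: 1.001
```

Call:
play_rows:
  targets:
    - [1, 0, 0, 0, 0, 0, 0]
    - [1, 0, 0, 0, 0, 0, 0]
    - [1, 0, 0, 0, 0, 0, 0]
    - [1, 0, 0, 0, 0, 0, 0]
    - [1, 0, 0, 0, 0, 0, 0]
    - [1, 0, 0, 0, 0, 0, 0]
    - [1, 0, 0, 0, 0, 0, 0]
    - [1, 0, 0, 0, 0, 0, 0]

```text
time_s: 20.02
position: [0.5778, 0.2334, 0.0891]
tcp_rot: [[1.0, -0.023, 0.0], [-0.023, -1.0, 0.0], [0.0, -0.0, -1.0]]
force: [0.1, 3.8, -0.1]
opening: 0.174
```

Gripped: an opening of 0.174 is 15 mm, against the 14 mm bar. Now I'll pin down the deck edge with intensity profiles.

```bash
python3 - <<'E'
from h import *
import pickle
C=pickle.load(open('C.pkl','rb'));c1=pickle.load(open('cw.pkl','rb'))
for n,c,rows,c0,c1_ in (('w1',c1,(25,40,55,225,235),280,312),('top0',C['top'],(156,160,164,168,172,240,246,252),250,272)):
    g=cv2.cvtColor(cv2.imread(f'pics/{n}.png'),cv2.COLOR_BGR2GRAY).astype(int)
    for v in rows:
        X=[onz(c,u,v,.09) for u in (c0,c1_-1)]
        print(n,v,g[v,c0:c1_].tolist(),'x',X[0][0].round(3),'y',X[0][1].round(4),X[1][1].round(4))
# deck inboard end from top
g=cv2.cvtColor(cv2.imread('pics/top0.png'),cv2.COLOR_BGR2HSV).astype(int)
for v in (175,190,205,220,240):
    u=np.argmin(g[v,150:165,1]-0>0);s=g[v,148:166,1];print(v,s.tolist(),[onz(C['top'],k,v,.09)[:2].round(4).tolist() for k in (148,165)])
E
```

```text
w1 25 [163, 159, 159, 162, 162, 163, 163, 162, 162, 164, 163, 167, 136, 104, 176, 173, 171, 172, 172, 166, 92, 92, 176, 168, 170, 170, 169, 170, 168, 167, 169, 169] x 0.693 y -0.0137 -0.0473
w1 40 [163, 161, 163, 162, 161, 161, 161, 163, 162, 161, 163, 158, 121, 75, 181, 175, 173, 173, 174, 111, 177, 173, 172, 173, 171, 173, 172, 172, 171, 170, 172, 169] x 0.678 y -0.0137 -0.0477
w1 55 [161, 162, 161, 162, 161, 162, 163, 161, 164, 162, 162, 137, 107, 180, 176, 176, 174, 177, 154, 94, 180, 176, 174, 174, 175, 172, 172, 173, 173, 172, 173, 173] x 0.663 y -0.0137 -0.0482
w1 225 [37, 37, 40, 66, 61, 58, 49, 29, 35, 38, 38, 38, 37, 36, 36, 36, 37, 37, 36, 36, 37, 37, 36, 37, 39, 35, 39, 35, 36, 39, 36, 38] x 0.461 y -0.0141 -0.0539
w1 235 [20, 19, 20, 17, 18, 16, 17, 21, 15, 16, 17, 16, 23, 16, 15, 21, 20, 20, 15, 18, 16, 18, 19, 15, 14, 20, 15, 20, 18, 17, 21, 22] x 0.447 y -0.0141 -0.0543
top0 156 [145, 147, 150, 147, 120, 123, 160, 154, 156, 158, 158, 158, 163, 167, 163, 167, 166, 163, 161, 161, 156, 147] x 0.731 y -0.0135 -0.0812
top0 160 [143, 141, 145, 145, 140, 109, 120, 134, 85, 5
[... 784 characters left out ...]
0.0151 -0.0494
top0 252 [159, 160, 162, 162, 160, 162, 163, 161, 161, 163, 163, 164, 125, 122, 169, 136, 90, 134, 168, 160, 160, 162] x 0.424 y 0.0169 -0.0474
175 [52, 48, 49, 50, 51, 50, 14, 8, 9, 7, 9, 10, 11, 9, 7, 7, 11, 13] [[0.7014, 0.3191], [0.6957, 0.2646]]
190 [48, 47, 48, 49, 51, 61, 24, 12, 8, 9, 7, 10, 8, 8, 7, 12, 8, 7] [[0.6519, 0.3213], [0.6463, 0.2672]]
205 [50, 50, 48, 52, 46, 52, 38, 9, 11, 10, 8, 10, 12, 13, 10, 12, 10, 10] [[0.6032, 0.3235], [0.5977, 0.2698]]
220 [49, 46, 50, 49, 51, 53, 49, 12, 10, 12, 8, 8, 11, 8, 10, 11, 5, 7] [[0.5553, 0.3256], [0.5498, 0.2724]]
240 [48, 48, 48, 47, 50, 49, 58, 27, 15, 13, 13, 8, 8, 10, 8, 8, 8, 6] [[0.4926, 0.3285], [0.4872, 0.2758]]
```

The line is at y≈0.1286 and the edge at about −0.023, so the travel is roughly 0.152. I'll slide along the board axis in stages and check the final gap directly in the top view.

Call:
play_rows:
  targets:
    - [1, 0, -0.002, 0, 0, 0, 0]
    - [1, -0.0001, -0.004, 0, 0, 0, 0]
    - [1, -0.0001, -0.005, 0, 0, 0, 0]
    - [1, -0.0001, -0.006, 0, 0, 0, 0]
    - [1, -0.0001, -0.006, 0, 0, 0, 0]
    - [1, -0.0002, -0.006, 0, 0, 0, 0]
    - [1, -0.0001, -0.006, 0, 0, 0, 0]
    - [1, -0.0002, -0.006, 0, 0, 0, 0]
    - [1, -0.0001, -0.005, 0, 0, 0, 0]
    - [1, -0.0001, -0.003, 0, 0, 0, 0]
    - [1, 0, -0.001, 0, 0, 0, 0]
    - [1, 0, 0, 0, 0, 0, 0]

```text
time_s: 21.52
position: [0.5769, 0.1851, 0.0892]
tcp_rot: [[1.0, -0.024, 0.001], [-0.024, -1.0, 0.003], [0.001, -0.003, -1.0]]
force: [0.5, 5.8, 0.6]
opening: 0.152
```

```bash
cat > chk.py <<'E'
from h import *
import sys
s=bot.read_state();print(np.array(s['position']).round(4),np.array(s['force']).round(1),np.array(s['moment']).round(2),s['opening'],s['time_s'])
im,c=snap('top',sys.argv[1]);g=cv2.cvtColor(im,cv2.COLOR_BGR2GRAY).astype(int)
for v in (190,200,205,210,215,225,230):
    r=g[v,190:275];k=[u for u in range(6,80) if r[u]<r[u-4]-40 and r[u]<r[u+4]-40 and r[u]==r[u-3:u+4].min()]
    print(v,[(u+190,onz(c,u+190,v,.102)[:2].round(4).tolist()) for u in k])
E
python3 chk.py t9; ls pics
```

```text
[0.5769 0.1851 0.0892] [0.5 5.8 0.6] [ 0.88 -0.01  0.01] 0.15225780511741466 21.525
190 [(224, [0.6242, 0.0792])]
200 [(225, [0.5918, 0.0789])]
205 [(225, [0.5759, 0.0802])]
210 [(225, [0.5601, 0.0816])]
215 [(197, [0.5533, 0.1697]), (253, [0.5355, -0.0037])]
225 [(199, [0.5214, 0.1657]), (226, [0.5129, 0.0825])]
230 [(264, [0.4855, -0.0328])]
s2.png
s3.png
s5.png
scene0.png
t8.png
t9.png
top0.png
topc.png
v2.png
v3.png
v4.png
v5.png
v8.png
w1.png
w2.png
w3.png
w5.png
w6.png
w7.png
w8.png
```

Call:
play_rows:
  targets:
    - [1, 0, -0.002, 0, 0, 0, 0]
    - [1, -0.0001, -0.004, 0, 0, 0, 0]
    - [1, -0.0001, -0.005, -0.0002, 0, 0, 0]
    - [1, -0.0001, -0.006, -0.0002, 0, 0, 0]
    - [1, -0.0001, -0.006, -0.0002, 0, 0, 0]
    - [1, -0.0002, -0.006, -0.0002, 0, 0, 0]
    - [1, -0.0001, -0.006, -0.0002, 0, 0, 0]
    - [1, -0.0002, -0.006, 0, 0, 0, 0]
    - [1, -0.0001, -0.005, 0, 0, 0, 0]
    - [1, -0.0001, -0.003, 0, 0, 0, 0]
    - [1, 0, -0.001, 0, 0, 0, 0]
    - [1, 0, 0, 0, 0, 0, 0]

```text
time_s: 23.08
position: [0.5765, 0.1359, 0.0891]
tcp_rot: [[1.0, -0.025, 0.003], [-0.025, -1.0, 0.004], [0.003, -0.004, -1.0]]
force: [0.2, 8.8, 3.8]
opening: 0.149
```

```bash
python3 chk.py t10
```

```text
[0.5765 0.1359 0.0891] [0.2 8.8 3.8] [ 1.26  0.   -0.01] 0.14854326768273754 23.075
190 [(240, [0.619, 0.029]), (268, [0.61, -0.0588])]
200 [(216, [0.5947, 0.107])]
205 [(241, [0.5708, 0.0304])]
210 [(215, [0.5633, 0.1126]), (233, [0.5576, 0.0567]), (241, [0.555, 0.0319])]
215 [(217, [0.547, 0.1077]), (241, [0.5393, 0.0334])]
225 [(217, [0.5157, 0.1102]), (242, [0.5078, 0.0332])]
230 [(264, [0.4855, -0.0328])]
```

Call:
play_rows:
  targets:
    - [1, 0, -0.002, 0, 0, 0, 0]
    - [1, -0.0001, -0.004, 0, 0, 0, 0]
    - [1, -0.0001, -0.005, -0.0002, 0, 0, 0]
    - [1, -0.0001, -0.006, -0.0002, 0, 0, 0]
    - [1, -0.0001, -0.006, -0.0002, 0, 0, 0]
    - [1, -0.0002, -0.006, -0.0002, 0, 0, 0]
    - [1, -0.0001, -0.006, 0, 0, 0, 0]
    - [1, -0.0002, -0.005, 0, 0, 0, 0]
    - [1, -0.0001, -0.003, 0, 0, 0, 0]
    - [1, -0.0001, -0.002, 0, 0, 0, 0]
    - [1, 0, -0.001, 0, 0, 0, 0]
    - [1, 0, 0, 0, 0, 0, 0]

```text
time_s: 24.62
position: [0.5764, 0.0913, 0.0896]
tcp_rot: [[1.0, -0.025, 0.005], [-0.025, -1.0, 0.006], [0.005, -0.007, -1.0]]
force: [-0.4, 11.8, 8.9]
opening: 0.146
```

```bash
python3 chk.py t11; python3 - <<'E'
from h import *
im,c=snap('wrist','w11');im2=cv2.imread('pics/t11.png')
cv2.imwrite('pics/v11.png',np.vstack([cv2.resize(im2[150:270,200:330],(520,384),interpolation=2)[:, :512],im[40:250]]))
E
```

```text
[0.5764 0.0913 0.0896] [-0.4 11.8  8.9] [ 2.    0.05 -0.02] 0.14578695222117932 24.625
190 []
200 [(234, [0.5889, 0.0508])]
205 [(234, [0.5731, 0.0522])]
210 [(234, [0.5573, 0.0536]), (248, [0.5528, 0.0102]), (255, [0.5506, -0.0115])]
215 [(234, [0.5415, 0.0551]), (256, [0.5345, -0.013])]
225 [(257, [0.5031, -0.0129])]
230 []
```

View pics/v11.png

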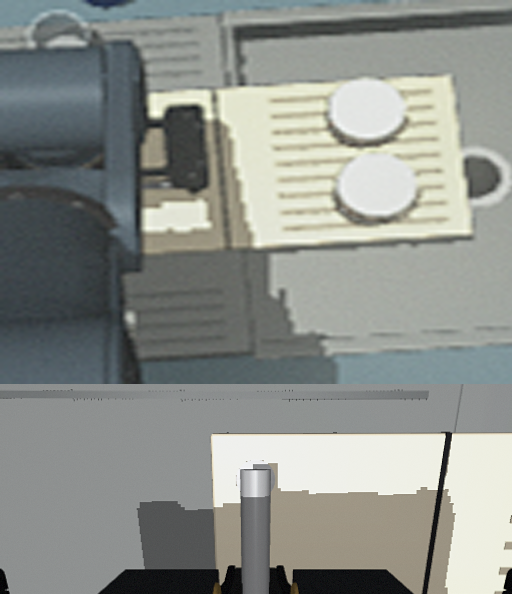

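The top view shows the line about 10 px (in the zoom) inboard of the edge, with both jars standing. I'll compute the remaining gap from the wrist view.

```bash
python3 - <<'E'
from h import *
c=bot.get_calibration('wrist');g=cv2.cvtColor(cv2.imread('pics/w11.png'),cv2.COLOR_BGR2GRAY).astype(int)
for v in (44,60,75,84): print(v,g[v,445:475].tolist(),onz(c,445,v,.09)[:2].round(4),onz(c,474,v,.09)[:2].round(4))
for v in (95,120,150,180,220):
    r=g[v,400:470];k=np.where(r<60)[0]
    if len(k): print(v,'line',k.min()+400,k.max()+400,onz(c,k.mean()+400,v,.102)[:2].round(4))
E
```

```text
44 [143, 144, 144, 144, 145, 146, 142, 144, 142, 142, 143, 142, 144, 144, 145, 136, 121, 124, 141, 147, 147, 144, 144, 143, 144, 144, 146, 144, 145, 145] [ 0.6785 -0.0171] [ 0.678 -0.033]
60 [143, 143, 145, 144, 144, 144, 143, 145, 144, 144, 144, 145, 141, 127, 117, 142, 148, 147, 148, 144, 146, 147, 145, 147, 145, 146, 145, 146, 146, 146] [ 0.6702 -0.0182] [ 0.6697 -0.0343]
75 [144, 145, 143, 146, 144, 143, 144, 143, 146, 147, 135, 120, 132, 146, 149, 147, 147, 148, 147, 145, 147, 145, 145, 146, 147, 145, 145, 148, 145, 146] [ 0.6623 -0.0193] [ 0.6618 -0.0356]
84 [145, 146, 145, 146, 145, 144, 145, 145, 144, 128, 111, 148, 147, 147, 145, 146, 146, 145, 145, 143, 146, 146, 145, 146, 145, 146, 146, 146, 145, 145] [ 0.6574 -0.0199] [ 0.6569 -0.0364]
95 line 446 450 [ 0.6509 -0.0155]
120 line 442 446 [ 0.6377 -0.0151]
150 line 437 441 [ 0.6212 -0.0145]
180 line 433 436 [ 0.6037 -0.0141]
220 line 427 430 [ 0.579  -0.0136]
```

The gap is 9.3 mm (line at −0.0155, edge at −0.0248, both at x≈0.65). The final move also lowers slightly for the growing load.

Call:
play_rows:
  targets:
    - [1, 0, -0.0015, -0.0002, 0, 0, 0]
    - [1, -0.0001, -0.0025, -0.0003, 0, 0, 0]
    - [1, -0.0001, -0.0025, -0.0003, 0, 0, 0]
    - [1, 0, -0.002, 0, 0, 0, 0]
    - [1, 0, -0.0012, 0, 0, 0, 0]
    - [1, 0, 0, 0, 0, 0, 0]
    - [1, 0, 0, 0, 0, 0, 0]

```text
time_s: 25.6
position: [0.5766, 0.0822, 0.0893]
tcp_rot: [[1.0, -0.025, 0.006], [-0.025, -1.0, 0.007], [0.006, -0.007, -1.0]]
force: [0.3, 13.4, 11.8]
opening: 0.151
```

```bash
python3 chk.py t12; python3 - <<'E'
from h import *
c=bot.get_calibration('wrist');im=bot.capture('wrist');cv2.imwrite('pics/w12.png',im);g=cv2.cvtColor(im,cv2.COLOR_BGR2GRAY).astype(int)
for v in (60,75,82):
    r=g[v,440:505];k=[u for u in range(8,60) if r[u]<r[u-5]-12 and r[u]<r[u+5]-12]
    print(v,'edge',[u+440 for u in k],[onz(c,u+440,v,.09)[:2].round(4).tolist() for u in k])
for v in (95,120,150,180,220):
    r=g[v,400:500];k=np.where(r<60)[0]
    if len(k): print(v,'line',k.min()+400,k.max()+400,onz(c,k.mean()+400,v,.102)[:2].round(4))
im2=cv2.imread('pics/t12.png');s,_=snap('scene','s12')
cv2.imwrite('pics/v12.png',np.vstack([np.hstack([cv2.resize(im2[160:260,210:330],(400,333),interpolation=2),cv2.resize(s[130:250,150:330],(400,333),interpolation=2)]),cv2.resize(im[40:200],(800,250))]))
E
```

```text
[0.5766 0.0822 0.0893] [ 0.3 13.4 11.8] [ 2.28  0.06 -0.04] 0.1506403036009182 25.6
190 []
200 []
205 []
210 [(238, [0.556, 0.0412]), (258, [0.5496, -0.0208])]
215 [(238, [0.5403, 0.0427])]
225 [(238, [0.5091, 0.0456])]
230 []
60 edge [] []
75 edge [] []
82 edge [] []
95 line 446 450 [ 0.651  -0.0245]
120 line 442 446 [ 0.6379 -0.0241]
150 line 438 441 [ 0.6213 -0.0237]
180 line 433 437 [ 0.6039 -0.0234]
220 line 427 431 [ 0.5792 -0.0228]
```

View pics/v12.png

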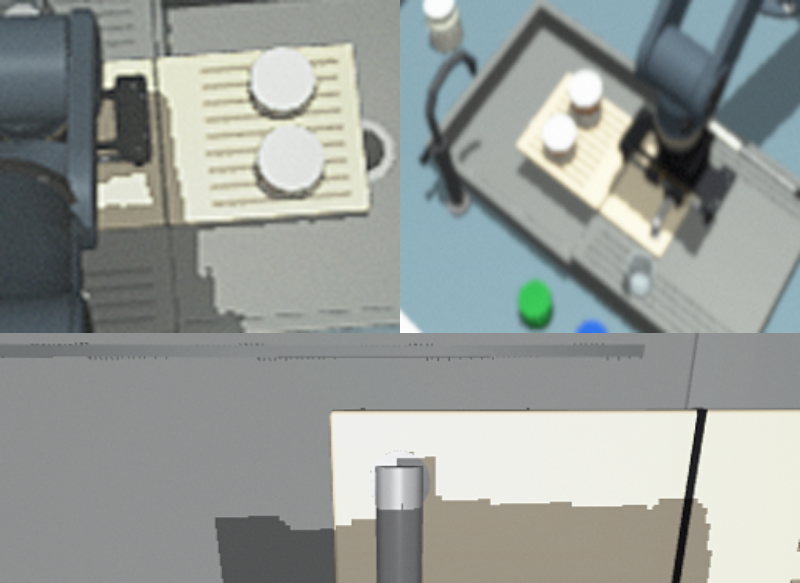

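```bash
python3 -c "
from rig import bot
s=bot.read_state();print(s['force'],s['opening']);print(bot.hand_in())"
```

```text
[ 1.06508329 13.48547762 12.60619154] 0.14512188910377258
the job is handed in; nothing more can be done
None
```

Both jar lids are pressed home and the board is slid out with its black line at the deck's edge. It was handed in at about 25.7 s of the 64 s, with the arm still holding the handle.

**Lids:** With the board still back on the deck, I pressed each lid with shut fingers. Each moved at about 8 N, then met a hard stop, and I pushed on to about 24 N. The near jar turned out to be the tall one.

**Slide:** I gripped the handle bar and slid the board about 151 mm along its own axis, holding it down against the tipping load.

**Last checks:**
- **Line:** it measured within about 0.5 mm of the deck's edge in the wrist view, and looked level with it in the top view. That view places the edge only to within a few millimetres.
- **Jars and grip:** both jars stood on the board. The gripper opening was 0.145–0.15, which fits the 14 mm bar.
- **Level:** handle height stayed within 1 mm of where I gripped it, with the board pushing up about 12 N. I did not measure the tilt itself.
- **Other things:** the beaker, brush and look-alike jars looked untouched in the pictures. I did not measure their positions.

**Disagreements:**
- **Fingertips:** they touched things about 28 mm higher than the reported tool point said. I found this by watching the force and lowered the lid presses and the handle grip to match.
- **Deck edge:** estimates ranged from −0.022 to −0.027 m in y at mid-board. I used −0.023, the value the wrist view gave for the final move.

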